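# Load the culture flasks on the orbital shaker

### The arm

A 6-joint arm with a two-finger parallel gripper is mounted at the origin on the work surface. World frame = base frame: x ahead of the robot, y to its left, z up, the work surface at z = 0. Lengths are in m, angles in rad, forces in N, time in s.
With the tool pointing down it reaches from about 0.275 to 1 m from the base axis. Payload 8.4 kg.
Tool frame: the origin (TCP) lies on the centre line of the jaws, within the pads' length; the fingertips stand 17 mm ahead of it and the grasp point (between the pads) lies 2 mm behind it (bot.tcp_to_tips is the y of the fingertips in the tool frame, in m); y points along the fingers, z is the direction in which the jaws open and shut, and the axes are right-handed (so a half turn about y gives the same grasp; the last joint's range is limited). The gripper opens to 85 mm and grips with 20 to 120 N. Pads are 22 mm wide; open, the fingers measure 114 mm over their backs; the gripper's body (76 mm by 85 mm) begins 54 mm behind the grasp point. The pads swing forward as they close: fully open they stand 13 mm farther back than shut.
Start: joints at [1.273, 0.353, 1.633, -0, 1.155, -0.002], TCP at [0.182, 0.598, 0.248] pointing down, gripper open.
Joint ranges: [-2.63, 2.63], [-0.92, 2.1], [0.06, 2.66], [-1.3, 4.44], [0, 2.69], [-3.02, 3.02]. Speed limits (rad/s): [2.22, 2.22, 2.79, 3.14, 3.14, 3.14].

### API

Orientations are given as a unit quaternion [x, y, z, w].
In Python, from workcell import bot, hand, kinematics, get_obs, vision, hand_in gives the robot as it stands. The module is installed in compiled form; this text tells all that it offers. Calls block until the motion is done:
- bot.reach(position, orientation): joint-space move of the TCP to a pose.
- bot.servo_line(position, ori=None, velocity=0.15): straight line of the TCP; ori=None keeps the orientation; velocity is the mean speed in m/s.
- bot.goto_joints(angles): joint-space move.
- hand.move_gripper(opening, strength=None): finger opening in m; strength is the grip in N (None keeps the last); returns when the fingers have stopped.
- bot.dwell(seconds).
- kinematics.solve_ik(position, orientation): joint angles nearest the present ones, or None.
- get_obs(): the state.
- vision.read_camera(name): name is "scene" or "top" or "wrist"; returns a dict with "frame" (480x640x3 uint8, red, green, blue), "intrinsics" (3x3 intrinsics, pixels), "dist" ([k1, k2, p1, p2, k3] as OpenCV has them; the pictures are not rectified), "view" (4x4, takes a point from world to camera coordinates). Camera axes: x right, y down, z forward; pixel columns grow to the right and rows downward; lengths in m; the calibration is good to about 2 mm. A picture is of the moment at which its call begins. There is no depth.
A pose or a line that the arm cannot do raises bot.IKError and nothing moves.
- hand_in(): hands the job in, once; it reports no verdict.
The state is a dict: "time_s": time; "joint_pos": joint angles; "joint_vel": joint speeds; "joint_efforts": joint torques, N m; "position": TCP position; "orientation": TCP orientation; "wrist_force": force on the tool from outside, world axes, zero at the start; "ft_torque": the same for the moment, N m; "gripper_width": finger opening in m.
Only numpy, scipy, OpenCV 4.12 (cv2) and the standard library are available. Lean on these libraries where they do the work, as an engineer would, in place of code of your own. Each camera call takes 0.05 s, during which the arm holds its last target.

### The job

Load the shaker: move the four capped culture flasks from the steel tray into the clamps on the orbital shaker's platform, each into the clamp of its own size (the smallest flask into the smallest clamp and so on), standing upright and fully down on the clamp's base; set each one down before letting go, do not drop it in. Keep every flask upright the whole time, so that the culture does not wet the vented cap, and do not disturb the tip box and the white reagent bottle.

Things in the scene. Friction and masses are not known exactly. Their poses are not given: they have to be found in the camera images.
- flask_25: The smallest conical culture flask (25 ml), frosted whitish plastic: foot 42 mm across, 76 mm tall, neck under a ribbed grey cap 26 mm across and 24 mm high at the very top (hold it there); about 35 g, +-40%. Origin: centre of underside; z up its axis; yaw is of no account. Stands at first on a fixed 290 mm square steel tray (floor 3 mm, rim 14 mm high), 105 mm or more from the next.
- flask_50: The second smallest conical culture flask (50 ml), frosted whitish plastic: foot 51 mm across, 92 mm tall, neck under a ribbed grey cap 29 mm across and 24 mm high at the very top (hold it there); about 60 g, +-40%. Origin: centre of underside; z up its axis; yaw is of no account. Stands at first on a fixed 290 mm square steel tray (floor 3 mm, rim 14 mm high), 105 mm or more from the next.
- flask_100: The second largest conical culture flask (100 ml), frosted whitish plastic: foot 64 mm across, 112 mm tall, neck under a ribbed grey cap 34 mm across and 26 mm high at the very top (hold it there); about 100 g, +-40%. Origin: centre of underside; z up its axis; yaw is of no account. Stands at first on a fixed 290 mm square steel tray (floor 3 mm, rim 14 mm high), 105 mm or more from the next.
- flask_200: The largest conical culture flask (200 ml), frosted whitish plastic: foot 79 mm across, 136 mm tall, neck under a ribbed grey cap 37 mm across and 26 mm high at the very top (hold it there); about 170 g, +-40%. Origin: centre of underside; z up its axis; yaw is of no account. Stands at first on a fixed 290 mm square steel tray (floor 3 mm, rim 14 mm high), 105 mm or more from the next.
- clamp_25: The smallest flask clamp on the dark shaker platform: steel disc 3 mm thick, 4 rigid upright prongs, inside width 49 mm, straight to 27 mm above the origin, then flared out 45 degrees for 9 mm (71 mm over the tips). Origin: centre of the disc's underside, on the platform (260 mm square, 100 mm above the bench); z up. Its flask stands on the disc, underside 3 mm above the origin.
- clamp_50: The second smallest flask clamp on the dark shaker platform: steel disc 3 mm thick, 4 rigid upright prongs, inside width 58 mm, straight to 28 mm above the origin, then flared out 45 degrees for 9 mm (80 mm over the tips). Origin: centre of the disc's underside, on the platform (260 mm square, 100 mm above the bench); z up. Its flask stands on the disc, underside 3 mm above the origin.
- clamp_100: The second largest flask clamp on the dark shaker platform: steel disc 3 mm thick, 4 rigid upright prongs, inside width 71 mm, straight to 30 mm above the origin, then flared out 45 degrees for 9 mm (93 mm over the tips). Origin: centre of the disc's underside, on the platform (260 mm square, 100 mm above the bench); z up. Its flask stands on the disc, underside 3 mm above the origin.
- clamp_200: The largest flask clamp on the dark shaker platform: steel disc 3 mm thick, 4 rigid upright prongs, inside width 86 mm, straight to 32 mm above the origin, then flared out 45 degrees for 9 mm (108 mm over the tips). Origin: centre of the disc's underside, on the platform (260 mm square, 100 mm above the bench); z up. Its flask stands on the disc, underside 3 mm above the origin.
- tip_box: bystander: a low clear box with a red top plate holding white pipette tips, 118 x 80 x 57 mm high, standing beside the tray; origin at the centre of its underside. Loose; leave it where it is.
- reagent_bottle: bystander: a whitish plastic jar with a white cap, 48 mm across and 85 mm tall, standing beyond the tray and the shaker (whose housing reaches 180 mm from the platform's centre towards the robot, and whose clamps are about 115 mm apart, fixed); origin at the centre of its underside. Loose; leave it where it is.
Things that resemble listed ones, but are neither listed nor needed, are in the scene too. What is shaped like the flask_100 but blue is not meant. Leave any blue look-alike of the flask_50 alone.

How it is judged:
At the end, for the whole second after the job is handed in: Each of the four flasks stands in the clamp of its own size: its axis within 8 mm of the clamp's, its underside less than 7 mm above the clamp's origin (3 mm when seated), upright within 0.1 rad, released and at rest; tip box and reagent bottle within 20 mm of where they stood (horizontal distance between flask_25 and clamp_25 below 0.008 m and z of flask_25 in the frame of clamp_25 below 0.007 m and angle between each of flask_25, flask_50, flask_100, flask_200's own z axis and vertical below 0.1 rad and linear speed of each of flask_25, flask_50, flask_100, flask_200 below 0.02 m/s and horizontal distance between flask_50 and clamp_50 below 0.008 m and z of flask_50 in the frame of clamp_50 below 0.007 m and horizontal distance between flask_100 and clamp_100 below 0.008 m and z of flask_100 in the frame of clamp_100 below 0.007 m and horizontal distance between flask_200 and clamp_200 below 0.008 m and z of flask_200 in the frame of clamp_200 below 0.007 m and distance of each of tip_box, reagent_bottle from where it was at the start of the episode below 0.02 m); the robot touches nothing.
It fails at once if a flask tipped more than 0.7 rad (40 degrees) from upright (angle between any of flask_25, flask_50, flask_100, flask_200's own z axis and vertical above 0.7 rad).
It fails at once if a flask let go more than about 20 mm above its clamp's base (dropped in) ((horizontal distance between flask_25 and clamp_25 below 0.03 m and z of flask_25 in the frame of clamp_25 above 0.025 m and contact force between the fingers and flask_25 below 0.05 N) or (horizontal distance between flask_50 and clamp_50 below 0.03 m and z of flask_50 in the frame of clamp_50 above 0.025 m and contact force between the fingers and flask_50 below 0.05 N) or (horizontal distance between flask_100 and clamp_100 below 0.03 m and z of flask_100 in the frame of clamp_100 above 0.025 m and contact force between the fingers and flask_100 below 0.05 N) or (horizontal distance between flask_200 and clamp_200 below 0.03 m and z of flask_200 in the frame of clamp_200 above 0.025 m and contact force between the fingers and flask_200 below 0.05 N)).
It fails at once if the tip box moved more than 20 mm (distance of tip_box from where it was at the start of the episode above 0.02 m).
It fails at once if the reagent bottle moved more than 20 mm (distance of reagent_bottle from where it was at the start of the episode above 0.02 m).
It also fails if it takes over 106 s, if anything falls off the work surface, if the arm or the gripper's body presses on something with over 40 N, if the wrist force passes 120 N, or if a joint passes its speed limit or range.

## Working session

There is one attempt and no reset: what is moved stays moved. The work goes in short steps, each a Python script; the robot and the scene stay as the last script left them, time stands still between calls to the robot, and variables do not carry over. Pictures are saved under pics/ and viewed, and the job is handed in when it is done.

```bash
mkdir -p pics
python3 - <<'E'
from workcell import bot, hand, kinematics, get_obs, vision
import cv2,numpy as np,pickle
o=get_obs();print(o)
for n in ["scene","top","wrist"]:
    c=vision.read_camera(n);cv2.imwrite(f"pics/{n}0.png",c["frame"][:,:,::-1]);pickle.dump(c,open(f"{n}0.pkl","wb"))
    print(n,c["intrinsics"],c["dist"],c["view"])
print(bot.tcp_to_tips)
E
```

```text
{'time_s': 0.0, 'joint_pos': array([ 1.27258687e+00,  3.53641702e-01,  1.63413467e+00, -3.12969697e-05,
        1.15519667e+00, -2.34127010e-03]), 'joint_vel': array([ 0.00061905, -0.00092299,  0.0005972 , -0.00116997,  0.00042597,
        0.00020524]), 'joint_efforts': array([-1.70580974e-03, -6.05277085e+01, -3.42045021e+01, -2.77614117e-04,
        9.84235638e-03,  5.65178368e-06]), 'position': array([0.18207266, 0.59741975, 0.24756546]), 'orientation': array([ 0.69986809, -0.10428269,  0.10415657, -0.69889998]), 'wrist_force': array([0.4241704 , 0.44774189, 0.33756204]), 'ft_torque': array([0.00323322, 0.00098095, 0.01281171]), 'gripper_width': 0.08504339849645531}
scene [[552.27369903   0.         323.15518449]
 [  0.         552.27369903 234.80989103]
 [  0.           0.           1.        ]] [-0.10424028  0.          0.          0.          0.        ] [[ 5.23524432e-01  8.52010486e-01 -5.48982509e-04 -2.13034341e-01]
 [ 6.37506247e-01 -3.92147955e-01 -6.63178533e-01 -3.29575041e-01]
 [-5.65250347e-01  3.46840185e-01 -7.48461042e-01  1.48678017e+00]
 [ 0.00000000e+00  0.00000000e+00  0.00000000e+00  1.00000000e+00]]
top [[482.72222658   0.         330.9333411 ]
 [  0.         482.72222658 243.36405909]
 [  0.           0.           1.        ]] [-0.11877757  0.          0.          0.          0.        ] [[ 0.01465346 -0.99986331  0.00765781 -0.10868762]
 [-0.98629355 -0.01571256 -0.16425028  0.54854836]
 [ 0.16434816 -0.00514602 -0.98638897  0.95407437]
 [ 0.          0.          0.          1.        ]]
wrist [[377.48028063   0.         316.59590191]
 [  0.         377.48028063 238.64696397]
 [  0.           0.           1.        ]] [-0.00134983  0.          0.          0.          0.        ] [[ 0.29191676  0.9564422  -0.00171112 -0.62346101]
 [ 0.9095813  -0.27706027  0.30967638 -0.03932518]
 [ 0.29571347 -0.09195612 -0.95084048  0.37966307]
 [ 0.          0.          0.          1.        ]]
0.017
```

View pics/scene0.png

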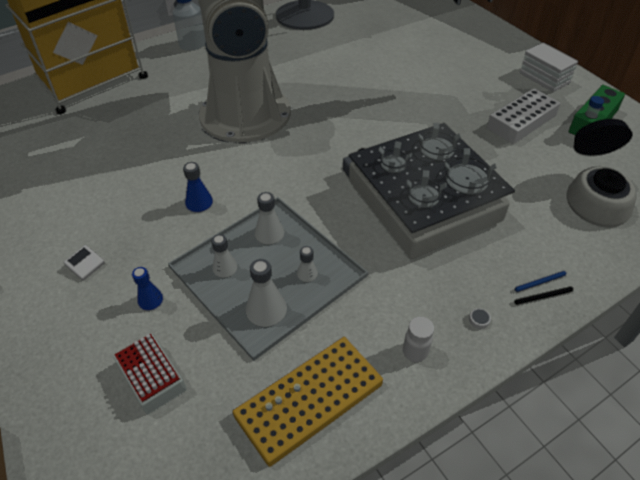

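View pics/top0.png

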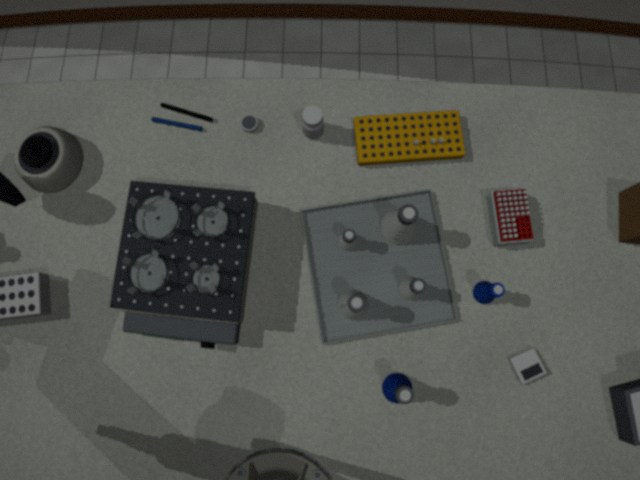

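View pics/wrist0.png

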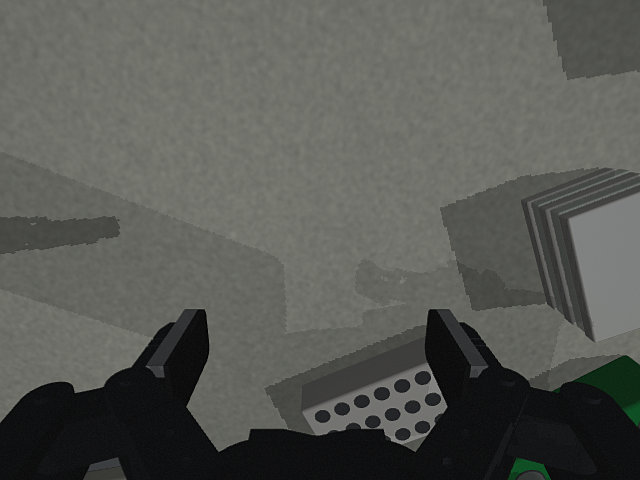

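Run:
```python
import cv2
t=cv2.imread("pics/top0.png");s=cv2.imread("pics/scene0.png")
a=cv2.resize(t[180:345,100:265],None,fx=3.6,fy=3.6,interpolation=cv2.INTER_CUBIC)
cv2.imwrite("pics/ta.png",cv2.convertScaleAbs(a,alpha=1.8))
a=cv2.resize(t[185:345,300:460],None,fx=3.7,fy=3.7,interpolation=cv2.INTER_CUBIC)
cv2.imwrite("pics/tb.png",cv2.convertScaleAbs(a,alpha=1.8))
a=cv2.resize(s[120:260,340:520],None,fx=4,fy=4,interpolation=cv2.INTER_CUBIC)
cv2.imwrite("pics/sa.png",cv2.convertScaleAbs(a,alpha=1.8))
a=cv2.resize(s[170:360,160:380],None,fx=3,fy=3,interpolation=cv2.INTER_CUBIC)
cv2.imwrite("pics/sb.png",cv2.convertScaleAbs(a,alpha=1.8))
```

```text
(no output)
```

View pics/ta.png

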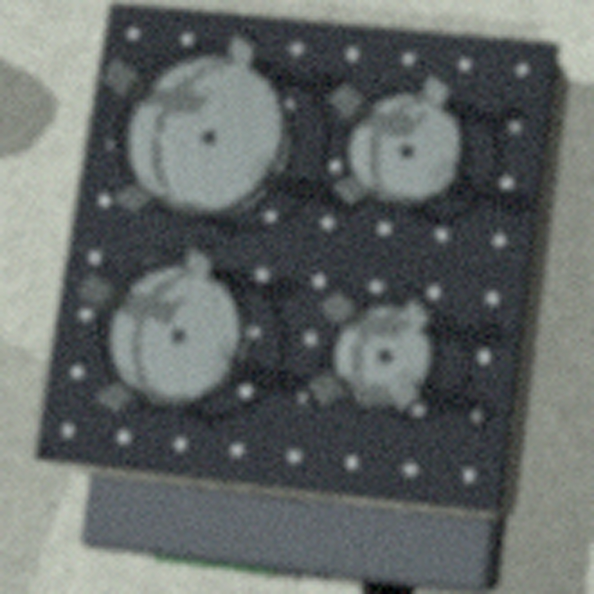

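View pics/tb.png

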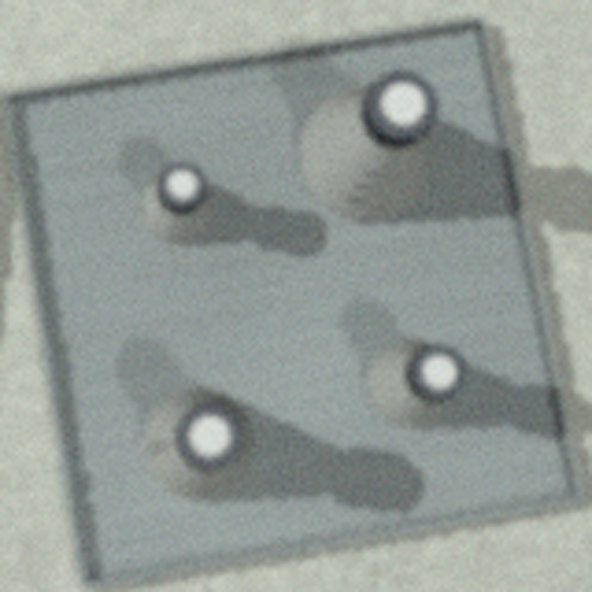

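View pics/sa.png

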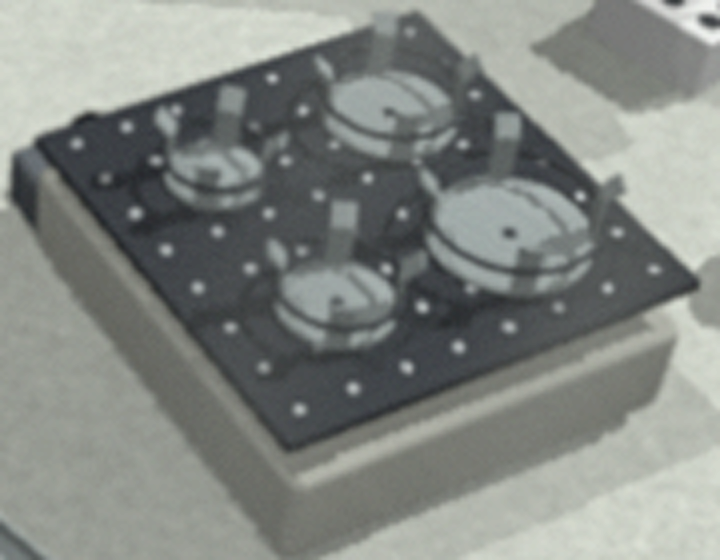

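View pics/sb.png

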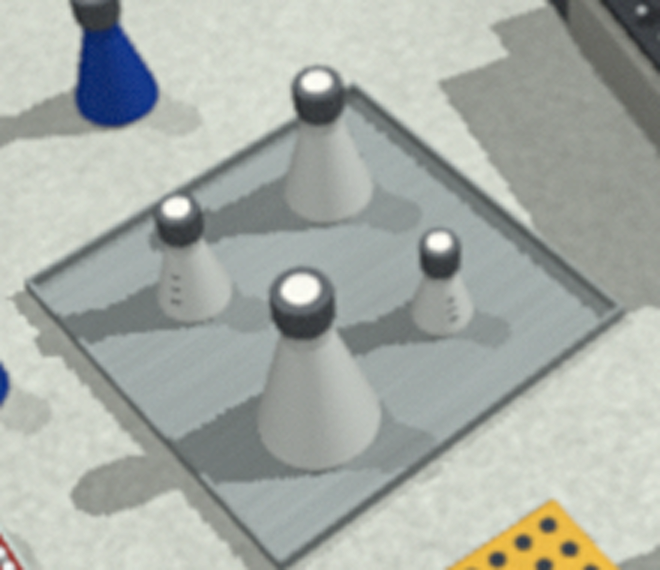

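```bash
cat > h.py <<'E'
import cv2,numpy as np,pickle
def ray(c,uv):
    K,d,V=c["intrinsics"],c["dist"],c["view"]
    p=cv2.undistortPoints(np.array([[uv]],float),K,d)[0,0]
    R,t=V[:3,:3],V[:3,3]
    return -R.T@t, R.T@np.array([p[0],p[1],1.])
def onz(c,uv,z):
    o,d=ray(c,uv); return o+d*(z-o[2])/d[2]
def tri(r):
    A=sum(np.eye(3)-np.outer(d,d)/(d@d) for o,d in r); b=sum((np.eye(3)-np.outer(d,d)/(d@d))@o for o,d in r)
    return np.linalg.solve(A,b)
def proj(c,P):
    V=c["view"];R,_=cv2.Rodrigues(V[:3,:3])
    return cv2.projectPoints(np.array([P],float),R,V[:3,3],c["intrinsics"],c["dist"])[0][0,0]
def blob(c,uv,r,dark):
    g=cv2.cvtColor(c["frame"],cv2.COLOR_RGB2GRAY).astype(np.float32)
    u,v=int(round(uv[0])),int(round(uv[1]))
    w=g[v-r:v+r+1,u-r:u+r+1]; 
    if dark: w=255-w
    th=(w.max()+np.median(w))/2 if dark else (w.max()+w.min())/2
    n,L,S,C=cv2.connectedComponentsWithStats((w>th).astype(np.uint8))
    iy,ix=np.unravel_index(w.argmax(),w.shape); k=L[iy,ix]
    m=(L==k)*(w-th); ys,xs=np.mgrid[:w.shape[0],:w.shape[1]]
    return np.array([u-r+(xs*m).sum()/m.sum(), v-r+(ys*m).sum()/m.sum()]),S[k][4]
E
python3 - <<'E'
from h import *
T=pickle.load(open("top0.pkl","rb"));S=pickle.load(open("scene0.pkl","rb"))
t=lambda x,y:(300+x/3.7,185+y/3.7)
s=lambda x,y:(160+x/3,170+y/3)
F={25:(t(183,186),s(439,243),.079),50:(t(438,372),s(177,208),.095),100:(t(210,435),s(317,82),.115),200:(t(404,104),s(300,290),.139)}
for k,(a,b,z) in F.items():
    a1,n1=blob(T,a,9,0);b1,n2=blob(S,b,8,0)
    print("F",k,a1,n1,b1,n2,onz(T,a1,z),onz(S,b1,z),tri([ray(T,a1),ray(S,b1)]))
t=lambda x,y:(100+x/3.6,180+y/3.6)
s=lambda x,y:(340+x/4,120+y/4)
C={25:(t(385,356),s(209,175)),50:(t(407,152),s(337,300)),100:(t(178,335),s(389,112)),200:(t(209,136),s(509,232))}
for k,(a,b) in C.items():
    a1,n1=blob(T,a,4,1);b1,n2=blob(S,b,3,1)
    print("C",k,a,a1,n1,b,b1,n2,onz(T,a1,.103),onz(S,b1,.103),tri([ray(T,a1),ray(S,b1)]))
c=T
E
```

```text
F 25 [348.77813923 234.3308393 ] 58 [305.93644958 250.07983193] 52 [ 0.56357469 -0.13568862  0.079     ] [ 0.56254711 -0.1344801   0.079     ] [ 0.56345377 -0.13534161  0.08040829]
F 50 [418.24857587 285.03909891] 72 [218.35190487 238.72186743] 59 [ 0.46219915 -0.27166249  0.095     ] [ 0.46121705 -0.27054405  0.095     ] [ 0.46221243 -0.27112915  0.09631865]
F 100 [356.23336511 302.34547188] 101 [265.65736419 194.02482868] 153 [ 0.42624796 -0.14945309  0.115     ] [ 0.41895022 -0.14368055  0.115     ] [ 0.42633257 -0.14800646  0.12324872]
F 200 [408.54998866 212.56789844] 126 [259.68753967 265.99682674] 118 [ 0.59643443 -0.24677119  0.139     ] [ 0.59568229 -0.2457133   0.139     ] [ 0.59631861 -0.2463002   0.14004583]
C 25 (206.94444444444446, 278.8888888888889) [206.52830189 278.48113208] 12 (392.25, 163.75) [390.796875 166.625   ] 10 [0.46768943 0.14038519 0.103     ] [0.4736218 0.1302835 0.103    ] [0.46701682 0.13972196 0.09464251]
C 50 (213.05555555555554, 222.22222222222223) [212.61875 221.68125] 8 (424.25, 195.0) [424.40229885 196.81609195] 12 [0.58033654 0.13452259 0.103     ] [0.58462679 0.13407982 0.103     ] [0.58156818 0.13621532 0.09906062]
C 100 (149.44444444444446, 273.05555555555554) [149.07954545 272.88636364] 9 (437.25, 148.0) [438.31343284 148.8358209 ] 13 [0.4762609  0.25565225 0.103     ] [0.48056638 0.25734682 0.103     ] [0.47740749 0.2585163  0.09962565]
C 200 (158.05555555555554, 217.77777777777777) [157.60215054 217.76344086] 9 (467.25, 178.0) [466.83333333 177.72222222] 6 [0.58688386 0.24660299 0.103     ] [0.58645698 0.24823996 0.103     ] [0.58699602 0.24681276 0.10386843]
```

Run:
```python
from h import *
from scipy.spatial.transform import Rotation as Ro
from workcell import kinematics,get_obs
W=pickle.load(open("wrist0.pkl","rb"));o=get_obs()
R=Ro.from_quat(o["orientation"]).as_matrix();print(np.round(R,3))
V=W["view"];c=-V[:3,:3].T@V[:3,3];print("cam world",c,"in tool",R.T@(c-o["position"]))
print("axis in tool",R.T@V[2,:3],"camx",R.T@V[0,:3])
Rct=V[:3,:3]@R; np.save("Rct.npy",Rct); np.save("ct.npy",R.T@(c-o["position"]))
# candidate yaw: tool y down, tool z direction at angle a
for a in np.arange(-180,180,30):
    z=np.array([np.cos(np.radians(a)),np.sin(np.radians(a)),0]);y=np.array([0,0,-1.]);x=np.cross(y,z)
    q=Ro.from_matrix(np.c_[x,y,z]).as_quat()
    r=[kinematics.solve_ik(p,q) for p in ([.587,.247,.23],[.467,.14,.22],[.596,-.247,.13],[.426,-.149,.1])]
    print(a,[None if j is None else np.round(j,2) for j in r])
```

```text
[[ 0.957 -0.     0.291]
 [-0.291 -0.001  0.957]
 [-0.    -1.    -0.001]]
cam world [0.10549668 0.62032132 0.37211028] in tool [-0.07988869 -0.12437206 -0.00066394]
axis in tool [ 3.09689078e-01  9.50837562e-01 -7.78299943e-04] camx [4.75894251e-04 6.63541762e-04 9.99999667e-01]
-180 [array([ 0.4 ,  0.39,  1.62, -0.  ,  1.13, -2.75]), array([ 0.29,  0.17,  1.95, -0.  ,  1.02, -2.85]), array([-0.4 ,  0.51,  1.68, -0.  ,  0.95,  2.75]), array([-0.34,  0.3 ,  2.12, -0.  ,  0.72,  2.8 ])]
-150 [array([ 0.4 ,  0.39,  1.62, -0.  ,  1.13,  3.01]), array([ 0.29,  0.17,  1.95, -0.  ,  1.02,  2.91]), array([-0.4 ,  0.51,  1.68, -0.  ,  0.95,  2.22]), array([-0.34,  0.3 ,  2.12, -0.  ,  0.72,  2.28])]
-120 [array([ 0.4 ,  0.39,  1.62, -0.  ,  1.13,  2.49]), array([ 0.29,  0.17,  1.95, -0.  ,  1.02,  2.38]), array([-0.4 ,  0.51,  1.68, -0.  ,  0.95,  1.7 ]), array([-0.34,  0.3 ,  2.12, -0.  ,  0.72,  1.75])]
-90 [array([ 0.4 ,  0.39,  1.62, -0.  ,  1.13,  1.97]), array([ 0.29,  0.17,  1.95, -0.  ,  1.02,  1.86]), array([-0.4 ,  0.51,  1.68, -0.  ,  0.95,  1.18]), array([-0.34,  0.3 ,  2.12, -0.  
[... 984 characters left out ...]
 -0.  ,  0.95, -1.44]), array([-0.34,  0.3 ,  2.12, -0.  ,  0.72, -1.39])]
90 [array([ 0.4 ,  0.39,  1.62, -0.  ,  1.13, -1.17]), array([ 0.29,  0.17,  1.95, -0.  ,  1.02, -1.28]), array([-0.4 ,  0.51,  1.68, -0.  ,  0.95, -1.97]), array([-0.34,  0.3 ,  2.12, -0.  ,  0.72, -1.91])]
120 [array([ 0.4 ,  0.39,  1.62, -0.  ,  1.13, -1.7 ]), array([ 0.29,  0.17,  1.95, -0.  ,  1.02, -1.81]), array([-0.4 ,  0.51,  1.68, -0.  ,  0.95, -2.49]), array([-0.34,  0.3 ,  2.12, -0.  ,  0.72, -2.43])]
150 [array([ 0.4 ,  0.39,  1.62, -0.  ,  1.13, -2.22]), array([ 0.29,  0.17,  1.95, -0.  ,  1.02, -2.33]), array([-0.4 ,  0.51,  1.68, -0.  ,  0.95, -3.01]), array([-0.34,  0.3 ,  2.12, -0.  ,  0.72, -2.96])]
```

```bash
cat >> h.py <<'E'
from scipy.spatial.transform import Rotation as Ro
Rd=np.c_[[1,0,0],[0,0,-1],[0,1,0]].astype(float)
Q=Ro.from_matrix(Rd).as_quat()
def wcam(pos,c0):
    Rct=np.load("Rct.npy");ct=np.load("ct.npy")
    V=np.eye(4);V[:3,:3]=Rct@Rd.T;V[:3,3]=-V[:3,:3]@(np.array(pos)+Rd@ct)
    return dict(c0,view=V)
E
python3 - <<'E'
from h import *
W=pickle.load(open("wrist0.pkl","rb"))
for pos in ([.56,.195,.33],[.6,.195,.33],[.6,.195,.36]):
    c=wcam(pos,W);print(pos,[np.round(proj(c,P)) for P in ([.467,.14,.103],[.58,.135,.103],[.477,.257,.103],[.587,.247,.103])])
for pos in ([.6,-.2,.25],[.58,-.2,.3]):
    c=wcam(pos,W);print(pos,[np.round(proj(c,P)) for P in ([.563,-.135,.079],[.462,-.271,.095],[.426,-.148,.115],[.596,-.246,.139])])
E
```

```text
[0.56, 0.195, 0.33] [array([255., 100.]), array([256., 224.]), array([388., 112.]), array([371., 231.])]
[0.6, 0.195, 0.33] [array([252.,  49.]), array([253., 183.]), array([391.,  62.]), array([373., 191.])]
[0.6, 0.195, 0.36] [array([258.,  55.]), array([258., 178.]), array([385.,  67.]), array([369., 185.])]
[0.6, -0.2, 0.25] [array([401., 174.]), array([210.,  23.]), array([408., -56.]), array([248., 238.])]
[0.58, -0.2, 0.3] [array([388., 187.]), array([229.,  66.]), array([390.,   7.]), array([260., 242.])]
```

Run:
```python
from h import *
from workcell import bot,vision,get_obs
bot.reach([.56,.195,.31],Q);bot.dwell(.2)
print(get_obs()["time_s"],get_obs()["position"])
c=vision.read_camera("wrist");pickle.dump(c,open("w1.pkl","wb"))
cv2.imwrite("pics/w1.png",cv2.convertScaleAbs(c["frame"][:,:,::-1],alpha=1.6))
bot.reach([.55,-.2,.33],Q);bot.dwell(.2)
print(get_obs()["time_s"],get_obs()["position"])
c=vision.read_camera("wrist");pickle.dump(c,open("w2.pkl","wb"))
cv2.imwrite("pics/w2.png",cv2.convertScaleAbs(c["frame"][:,:,::-1],alpha=1.6))
```

```text
2.35 [0.55976007 0.19565052 0.30987499]
4.0667 [ 0.550326   -0.19905158  0.32994222]
```

View pics/w1.png

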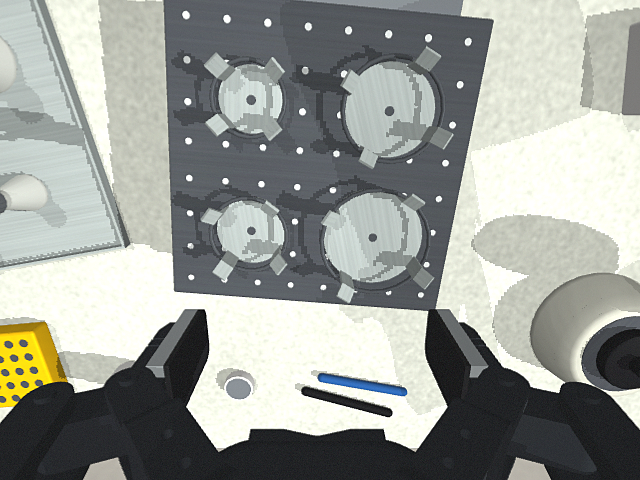

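View pics/w2.png

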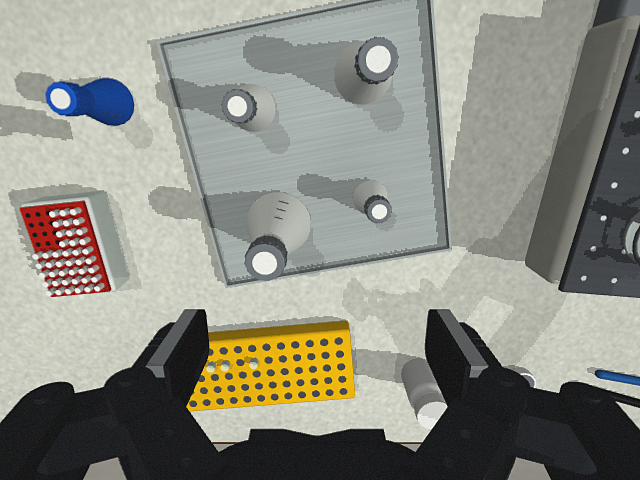

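Run:
```python
from h import *
c=pickle.load(open("w1.pkl","rb"))
for k,uv in {25:(251,100),50:(251,231),100:(389,111),200:(373,238)}.items():
    b,n=blob(c,uv,8,1);print("C",k,b,n,onz(c,b,.103)[:2])
c=pickle.load(open("w2.pkl","rb"))
for k,(uv,z) in {25:((377,211),.079),50:((238,106),.095),100:((378,60),.115),200:((265,263),.139)}.items():
    b,n=blob(c,uv,18,0);print("F",k,b,n,onz(c,b,z)[:2])
```

```text
C 25 [250.79444741  99.59957288] 74 [0.46699165 0.14069254]
C 50 [250.931657   230.51579626] 55 [0.57973643 0.13480477]
C 100 [389.03266399 110.85943775] 73 [0.47573218 0.25520284]
C 200 [372.32064268 237.18162766] 55 [0.58607521 0.24639182]
F 25 [379.04050265 211.27749507] 186 [ 0.56297009 -0.13588085]
F 50 [236.78871801 105.79839   ] 328 [ 0.4617717  -0.27149433]
F 100 [377.81485157  58.76116007] 553 [ 0.4257804  -0.14966905]
F 200 [264.19616154 262.742776  ] 463 [ 0.59571963 -0.2466466 ]
```

```bash
cat > job.py <<'E'
from h import *
from workcell import bot,hand,vision,get_obs
C={25:(.4673,.1405),50:(.5800,.1347),100:(.4760,.2554),200:(.5865,.2465)}
F={25:(.5633,-.1358),50:(.4620,-.2716),100:(.4260,-.1495),200:(.5961,-.2467)}
H={25:(.076,.024,.026),50:(.092,.024,.029),100:(.112,.026,.034),200:(.136,.026,.037)}
def st(m):
    o=get_obs();print(m,round(o["time_s"],2),o["position"].round(4),"F",o["wrist_force"].round(2),"M",o["ft_torque"].round(2),"w",round(o["gripper_width"],4))
    return o
def snap(cam,name):
    c=vision.read_camera(cam);cv2.imwrite(f"pics/{name}.png",cv2.convertScaleAbs(c["frame"][:,:,::-1],alpha=1.6));pickle.dump(c,open(name+".pkl","wb"))
def pick(k):
    h,ch,w=H[k];z=.003+h-ch/2-.002
    x,y=F[k]
    hand.move_gripper(w+.026,40)
    bot.servo_line([x,y,z+.06],Q,.3)
    bot.servo_line([x,y,z],Q,.1); st("at grasp")
    hand.move_gripper(0.0,40); bot.dwell(.2); st("gripped")
    bot.servo_line([x,y,z+.02],Q,.06); st("lifted")
    bot.servo_line([x,y,z-.003+.175],Q,.2); st("up")
def carry(k):
    h,ch,w=H[k];z=h-ch/2-.002
    x,y=C[k]
    bot.servo_line([x,y,z+.175],Q,.22); bot.dwell(.2); st("above clamp")
def place(k):
    h,ch,w=H[k];z=h-ch/2-.002
    x,y=C[k]
    bot.servo_line([x,y,z+.112],Q,.08); o=st("in +9mm"); f0=o["wrist_force"]
    for dz in (.107,.105,.104,.103,.102,.101):
        bot.servo_line([x,y,z+dz],Q,.03); o=st(f"dz {dz}")
        if o["wrist_force"][2]-f0[2]>4: break
def release(k):
    h,ch,w=H[k]
    hand.move_gripper(w+.024,40); bot.dwell(.2); o=st("released")
    p=get_obs()["position"]
    bot.servo_line([p[0],p[1],p[2]+.06],Q,.12)
    bot.servo_line([p[0],p[1],max(p[2]+.061,.30)],Q,.25); st("clear")
E
python3 - <<'E'
from job import *
pick(200);snap("scene","s1")
E
```

```text
at grasp 5.91 [ 0.5965 -0.2468  0.1246] F [-0.21  0.9   0.39] M [-0.01 -0.05  0.02] w 0.0631
gripped 6.47 [ 0.5967 -0.2468  0.1249] F [-1.75  2.24  5.44] M [ 0.19  0.07 -0.01] w 0.0361
lifted 6.95 [ 0.5962 -0.2468  0.1444] F [ 0.09  0.65 -0.6 ] M [ 0.06  0.03 -0.06] w 0.0359
up 7.86 [ 0.5954 -0.2464  0.2945] F [-0.49  0.14 -2.59] M [-0.03 -0.03 -0.02] w 0.036
```

View pics/s1.png

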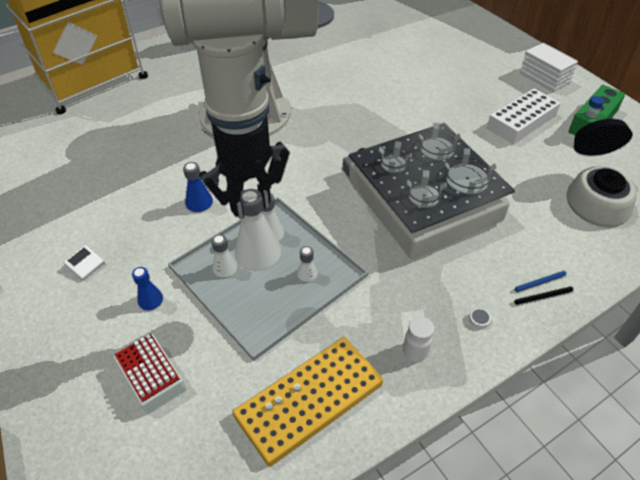

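The flask_200 hangs upright from the gripper, with its body near (257,235). I'll carry it over and place it next.

```bash
python3 - <<'E'
from job import *
carry(200);place(200);snap("top","t2");snap("scene","s2")
E
python3 -c "
import cv2
a=cv2.imread('pics/s2.png')[60:300,320:560];b=cv2.imread('pics/t2.png')[150:350,90:290]
cv2.imwrite('pics/c2.png',cv2.hconcat([cv2.resize(a,(400,400)),cv2.resize(b,(400,400))]))"
```

```text
above clamp 10.5 [0.5866 0.2461 0.296 ] F [-0.47  0.9  -0.27] M [0.02 0.01 0.02] w 0.0357
in +9mm 11.43 [0.5868 0.2466 0.2335] F [ 0.17  0.25 -0.03] M [-0.04 -0.06  0.05] w 0.0357
dz 0.107 11.75 [0.5864 0.2465 0.228 ] F [-0.7  -0.62 -0.52] M [ 0.02  0.01 -0.02] w 0.0359
dz 0.105 12.0 [0.5864 0.2465 0.2259] F [-0.7  -0.91 -1.1 ] M [-0.02  0.01  0.04] w 0.0364
dz 0.104 12.25 [0.5865 0.2465 0.225 ] F [-0.58 -0.16 -1.38] M [-0.03  0.02  0.  ] w 0.036
dz 0.103 12.5 [0.5868 0.2467 0.2249] F [-1.26 -0.62  4.88] M [-0.2  0.3 -0. ] w 0.0364
```

View pics/c2.png

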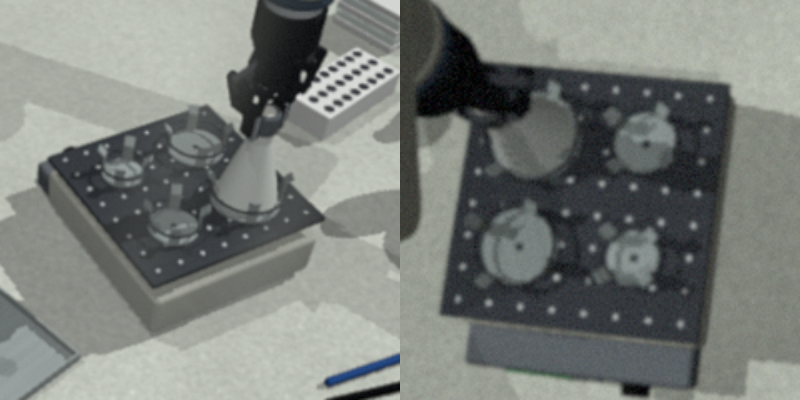

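The flask_200 is inside its prongs: scene crop (245,185), top crop (535,140). It touched down exactly 100 mm above its pick height, so it is seated. I'll release it and take flask_100.

```bash
python3 - <<'E'
from job import *
release(200)
x,y=F[100]
bot.servo_line([x,y,.30],Q,.3)
snap("top","t3");snap("scene","s3")
pick(100);carry(100);place(100);snap("scene","s4");snap("top","t4")
E
python3 -c "
import cv2
a=cv2.imread('pics/s3.png')[60:300,320:560];b=cv2.imread('pics/t3.png')[150:350,90:290]
c=cv2.imread('pics/s4.png')[60:300,320:560];d=cv2.imread('pics/t4.png')[150:350,90:290]
r=lambda x:cv2.resize(x,(300,300))
cv2.imwrite('pics/c4.png',cv2.vconcat([cv2.hconcat([r(a),r(b)]),cv2.hconcat([r(c),r(d)])]))"
```

```text
released 13.17 [0.5865 0.2465 0.2239] F [ 0.46 -0.55 -0.59] M [-0.01 -0.   -0.02] w 0.0609
clear 14.07 [0.5867 0.2466 0.2999] F [-0.09  0.29 -1.01] M [ 0.03 -0.   -0.03] w 0.0612
at grasp 17.32 [ 0.4266 -0.1497  0.1007] F [-1.09  0.44  0.22] M [-0.02 -0.05  0.03] w 0.0597
gripped 17.88 [ 0.4266 -0.1495  0.1008] F [-0.62  2.16  5.52] M [ 0.18  0.09 -0.03] w 0.0332
lifted 18.36 [ 0.4262 -0.1496  0.1204] F [-1.12 -0.41 -1.06] M [ 0.03 -0.03 -0.02] w 0.0331
up 19.27 [ 0.4253 -0.1492  0.2709] F [ 0.55  0.08 -1.99] M [-0.1  -0.01 -0.01] w 0.0331
above clamp 21.48 [0.476  0.2549 0.2721] F [-0.08 -0.04 -2.82] M [ 0.01  0.01 -0.01] w 0.0333
in +9mm 22.41 [0.4763 0.2556 0.2094] F [-0.66  0.13 -1.5 ] M [ 0.02 -0.06  0.02] w 0.033
dz 0.107 22.73 [0.4759 0.2554 0.204 ] F [ 0.15  0.29 -0.72] M [-0.01 -0.04 -0.02] w 0.0329
dz 0.105 22.98 [0.476  0.2554 0.2019] F [ 0.53  0.27 -1.22] M [-0.   -0.04 -0.01] w 0.0332
dz 0.104 23.23 [0.476  0.2554 0.201 ] F [-0.2  -0.97 -1.73] M [0.   0.02 0.02] w 0.0333
dz 0.103 23.48 [0.4763 0.2556 0.2008] F [-1.83  0.27  6.04] M [-0.24  0.29 -0.04] w 0.0329
```

View pics/c4.png

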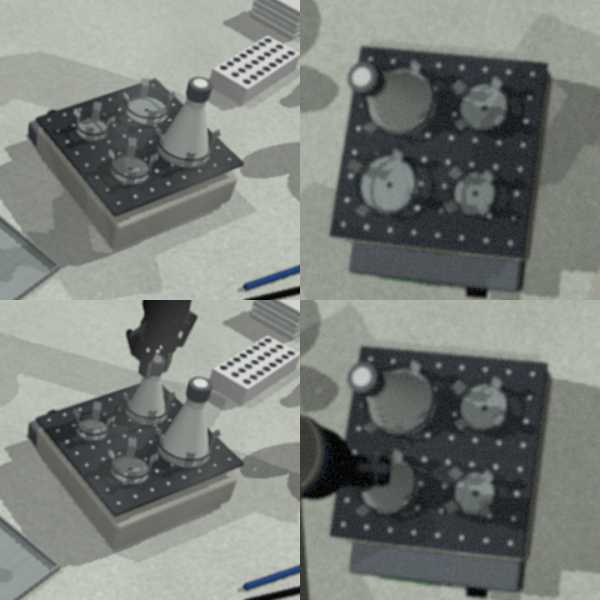

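```bash
python3 - <<'E'
from job import *
T=pickle.load(open("t3.pkl","rb"));S=pickle.load(open("s3.pkl","rb"))
a,_=blob(T,proj(T,[*C[200],.239]),9,0);b,_=blob(S,proj(S,[*C[200],.239]),9,0)
print(a,b,tri([ray(T,a),ray(S,b)]),C[200])
release(100)
x,y=F[50]
bot.servo_line([x,y,.30],Q,.3)
snap("top","t5");snap("scene","s5");snap("wrist","w5")
T=pickle.load(open("t5.pkl","rb"));S=pickle.load(open("s5.pkl","rb"))
for k in (100,200):
    P=[*C[k],.103+H[k][0]]
    a,_=blob(T,proj(T,P),9,0);b,_=blob(S,proj(S,P),9,0)
    print(a,b,tri([ray(T,a),ray(S,b)]),onz(T,a,P[2]),P)
pick(50);carry(50);place(50);snap("scene","s6");snap("top","t6")
E
python3 -c "
import cv2
a=cv2.imread('pics/s5.png')[60:300,320:560];b=cv2.imread('pics/t5.png')[150:350,90:290]
c=cv2.imread('pics/s6.png')[60:300,320:560];d=cv2.imread('pics/t6.png')[150:350,90:290]
r=lambda x:cv2.resize(x,(300,300))
cv2.imwrite('pics/c6.png',cv2.vconcat([cv2.hconcat([r(a),r(b)]),cv2.hconcat([r(c),r(d)])]))"
```

```text
[130.55237856 200.75670931] [479.28042328 123.2971103 ] [0.58541553 0.24468    0.24648715] (0.5865, 0.2465)
released 24.14 [0.476  0.2554 0.2   ] F [ 0.1  -0.88 -0.55] M [-0.01  0.04  0.02] w 0.0579
clear 25.1 [0.4763 0.2555 0.3002] F [ 0.15 -0.01 -0.31] M [-0.02 -0.02  0.03] w 0.058
[126.03360581 265.97820163] [444.36705577 102.94886048] [0.47599026 0.2526486  0.22465914] [0.47649031 0.25567925 0.215     ] [0.476, 0.2554, 0.215]
[130.57167994 200.75893684] [479.28161721 123.29884485] [0.58542016 0.24465948 0.24648722] [0.58689736 0.2471667  0.239     ] [0.5865, 0.2465, 0.239]
at grasp 28.81 [ 0.4625 -0.2719  0.0816] F [ 0.    0.29 -0.01] M [0.04 0.04 0.04] w 0.0552
gripped 29.36 [ 0.4625 -0.2718  0.0818] F [-1.05  1.77  6.06] M [ 0.23  0.06 -0.05] w 0.0277
lifted 29.84 [ 0.4622 -0.2717  0.1014] F [ 0.39 -0.45 -0.41] M [ 0.02 -0.01  0.04] w 0.0277
up 30.75 [ 0.4613 -0.2712  0.2518] F [-1.12 -0.45 -1.19] M [-0.07 -0.01  0.04] w 0.028
above clamp 33.02 [0.58   0.1342 0.2531] F [0.21 0.15 0.52] M [ 0.02 -0.02 -0.02] w 0.0279
in +9mm 33.96 [0.5804 0.1348 0.1904] F [ 0.33  0.34 -0.54] M [0.   0.04 0.04] w 0.0279
dz 0.107 34.27 [0.5799 0.1347 0.185 ] F [ 0.46  1.14 -0.88] M [-0.    0.04 -0.  ] w 0.0278
dz 0.105 34.52 [0.5799 0.1347 0.1829] F [-0.18  0.25 -1.28] M [ 0.01 -0.01 -0.01] w 0.0278
dz 0.104 34.77 [0.58   0.1347 0.182 ] F [ 0.66 -0.24 -1.79] M [0.   0.01 0.04] w 0.0282
dz 0.103 35.02 [0.5803 0.1349 0.1818] F [-1.7  -0.31  6.36] M [-0.03  0.29 -0.02] w 0.0277
```

View pics/c6.png

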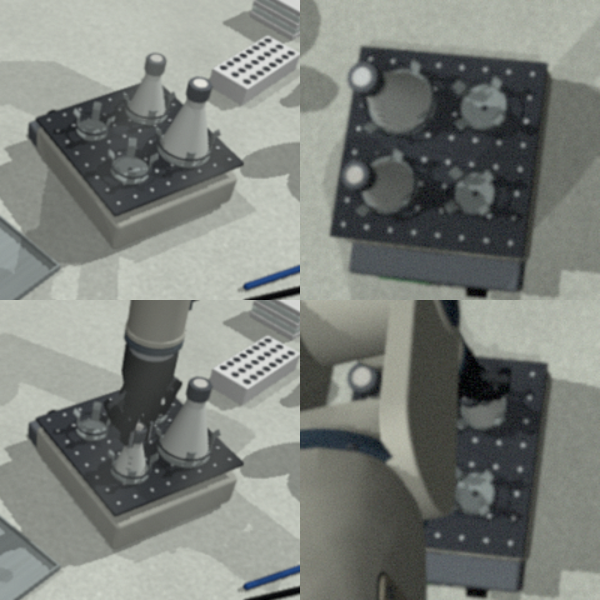

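Flasks 200 and 100 stand in their clamps, and their caps are within 1 mm of nominal in the top view. Flask_50 has touched down at (130,462). Now I'll release it and move flask_25.

```bash
python3 - <<'E'
from job import *
release(50)
x,y=F[25]
bot.servo_line([x,y,.30],Q,.3)
pick(25);carry(25);place(25);snap("scene","s7")
release(25)
bot.servo_line([.45,-.05,.36],Q,.3); bot.dwell(.5); st("home")
snap("top","t8");snap("scene","s8")
T=pickle.load(open("t8.pkl","rb"));S=pickle.load(open("s8.pkl","rb"))
for k in C:
    P=[*C[k],.103+H[k][0]]
    a,_=blob(T,proj(T,P),7,0);b,_=blob(S,proj(S,P),6,0)
    print(k,a,b,tri([ray(T,a),ray(S,b)]),onz(T,a,P[2]),onz(S,b,P[2]),P)
E
python3 -c "
import cv2
a=cv2.imread('pics/s8.png')[60:300,320:560];b=cv2.imread('pics/t8.png')[150:350,90:290]
c=cv2.imread('pics/s7.png')[60:300,320:560]
r=lambda x:cv2.resize(x,(390,390))
cv2.imwrite('pics/c8.png',cv2.hconcat([r(a),r(b)]))"
```

```text
released 35.69 [0.58   0.1347 0.1809] F [-0.05  0.52  0.17] M [-0.01  0.01  0.04] w 0.0526
clear 36.73 [0.5801 0.1347 0.3002] F [ 0.53 -0.64 -0.33] M [-0.01  0.01 -0.01] w 0.0529
at grasp 39.48 [ 0.5638 -0.1359  0.0655] F [-0.05  0.17  0.22] M [-0.03 -0.03 -0.05] w 0.0522
gripped 40.02 [ 0.5639 -0.1359  0.0657] F [-1.93  0.43  6.63] M [0.1  0.04 0.05] w 0.025
lifted 40.51 [ 0.5635 -0.1359  0.0854] F [-0.28  0.41 -0.91] M [-0.03  0.06 -0.01] w 0.0249
up 41.42 [ 0.5625 -0.1356  0.2357] F [ 0.13 -0.56 -0.6 ] M [-0.03 -0.02  0.01] w 0.0245
above clamp 43.1 [0.4675 0.1399 0.237 ] F [-0.47 -0.12  0.03] M [-0.01  0.06 -0.04] w 0.0248
in +9mm 44.03 [0.4677 0.1406 0.1744] F [ 0.18 -1.02 -1.41] M [ 0.02  0.02 -0.03] w 0.0249
dz 0.107 44.35 [0.4673 0.1405 0.169 ] F [-0.01 -0.25 -0.64] M [-0.03  0.04  0.03] w 0.0248
dz 0.105 44.6 [0.4673 0.1405 0.1669] F [-0.56 -0.3  -0.44] M [-0.05 -0.05 -0.02] w 0.0253
dz 0.104 44.85 [0.4673 0.1405 0.1659] F [0.24 0.23 0.22] M [-0.02 -0.    0.  ] w 0.025
dz 0.103 45.1 [0.4677 0.1406 0.1657] F [-1.6   0.68  8.15] M [-0.12  0.34 -0.02] w 0.0248
released 45.72 [0
[... 300 characters left out ...]
1698881] [0.47144972 0.13299671 0.19031878] [0.47124258 0.13348593 0.179     ] [0.46087706 0.14562125 0.179     ] [0.4673, 0.1405, 0.179]
50 [203.45170362 211.31952407] [429.86179922 160.77922642] [0.58066785 0.13131197 0.19726595] [0.57979283 0.12951828 0.195     ] [0.57926197 0.13616444 0.195     ] [0.58, 0.1347, 0.195]
100 [125.93007347 266.18089688] [444.6019618  104.82911719] [0.47605059 0.25474738 0.21936278] [0.47613274 0.2558384  0.215     ] [0.47165699 0.26038273 0.215     ] [0.476, 0.2554, 0.215]
200 [130.56905878 200.72664984] [480.16447609 125.82420591] [0.5869872  0.24723961 0.24044652] [0.58695465 0.24717678 0.239     ] [0.58575354 0.24971046 0.239     ] [0.5865, 0.2465, 0.239]
```

View pics/c8.png

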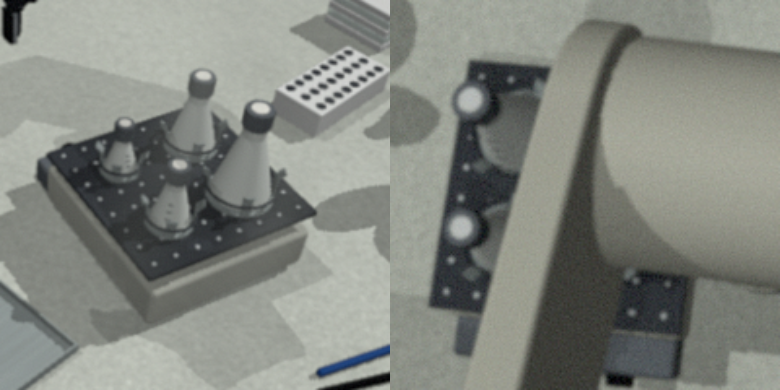

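View pics/s8.png

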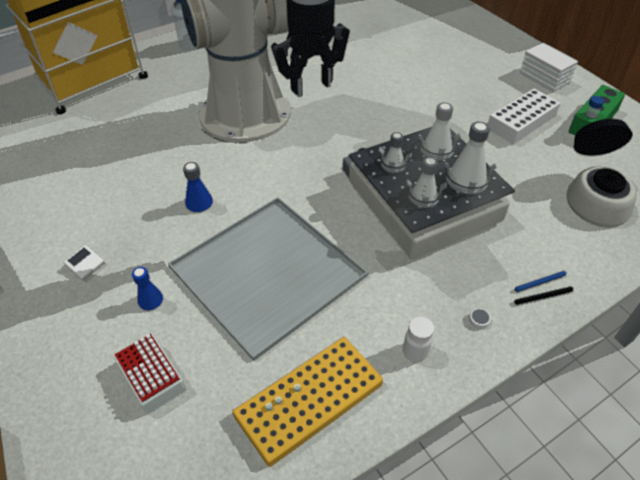

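All four stand upright in their clamps: scene (395,150), (428,180), (440,130) and (470,160). The bystanders are unmoved. The arm hides two of the clamps in the top view, so I'll move it aside for a last check.

```bash
python3 - <<'E'
from job import *
bot.servo_line([.42,-.3,.36],Q,.3); bot.dwell(.3); st("home")
snap("top","t9")
T=pickle.load(open("t9.pkl","rb"));T0=pickle.load(open("top0.pkl","rb"))
for k in C:
    P=[*C[k],.103+H[k][0]]
    a,n=blob(T,proj(T,P),6,0)
    print(k,a,n,(onz(T,a,P[2])-P)[:2]*1000)
d=cv2.absdiff(T["frame"],T0["frame"]).max(2)
print("bottle diff",d[95:145,295:330].max(),"tipbox diff",d[180:250,485:540].max())
E
python3 -c "
import cv2
cv2.imwrite('pics/c9.png',cv2.resize(cv2.imread('pics/t9.png')[150:350,90:290],(500,500)))"
```

```text
home 49.52 [ 0.4203 -0.2992  0.3602] F [-0.77 -0.37  0.01] M [-0.03 -0.01  0.01] w 0.05
25 [195.87677543 274.71746641] 78 [0.03930459 0.28133627]
50 [200.45785071 210.95527671] 93 [0.39636415 0.30564624]
100 [125.95698566 266.16905635] 111 [0.15441107 0.39128895]
200 [130.56716842 200.69525703] 126 [0.51036336 0.68540808]
bottle diff 15 tipbox diff 84
```

View pics/t9.png

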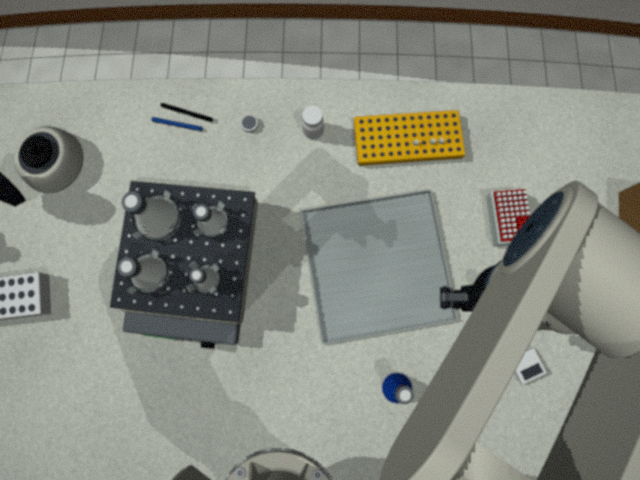

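View pics/c9.png

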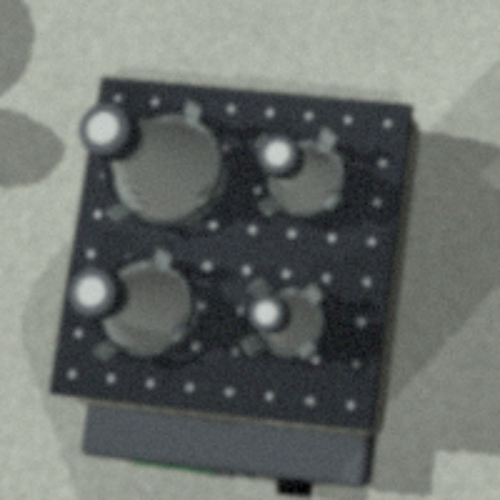

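All four caps are within 1 mm of where seated caps should be in the top view. The tip box shows a large pixel difference because the arm covers part of it here. In s8 it stands at the same place as at the start. Handing in.

Run:
```python
from h import *
from workcell import hand_in
a=pickle.load(open("s8.pkl","rb"))["frame"];b=pickle.load(open("scene0.pkl","rb"))["frame"]
d=cv2.absdiff(a,b).max(2);print("scene diff tipbox",d[330:410,110:190].max(),"bottle",d[315:365,400:440].max())
hand_in()
```

```text
scene diff tipbox 34 bottle 5
the job is handed in; nothing more can be done
```

All four flasks are in the clamps of their own size and released, and the job is handed in. It took about 50 s of the 106 s allowed.

**How it was done:** I found the flasks and clamps in the top and wrist cameras, which agreed to about 1 mm. I then moved the flasks in the order 200, 100, 50, 25, holding each by its cap. Each was lowered until the wrist force showed contact, 100 mm above its pick height (the step from tray floor to clamp base), and only then released.

**Final checks:**
- **Flasks:** in the top view every cap is within 1 mm of the upright, seated position in its clamp. The scene view shows all four upright.
- **Bystanders:** the reagent bottle was unchanged in both cameras and the tip box stands where it did in the scene view. Small pixel differences there (up to 34 of 255) look like shadow or noise.
- **Disagreements:**
  - The scene camera put the cap tops several millimetres off, up to about 8 mm for the 25. I put this down to the white spot it tracks being mixed with other bright areas, and relied on the top view and touchdown heights instead.
  - The top-view comparison of the tip box was spoiled by the arm covering part of it.

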